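# Clamp the glass vessel under the dispersing unit with the swing arm and cam lever

### The arm

A 6-joint arm with a two-finger parallel gripper is mounted at the origin on the work surface. World frame = base frame: x ahead of the robot, y to its left, z up, the work surface at z = 0. Lengths are in m, angles in rad, forces in N, time in s.
With the tool pointing down it reaches from about 0.275 to 0.75 m from the base axis. Payload 10.2 kg.
Tool frame: the origin (TCP) lies at the very end of the fingers, on their centre line; the grasp point (between the pads) lies 19 mm behind it (manip.grasp_offset is the x of the grasp point in the tool frame, in m); x points along the fingers, y is the direction in which the jaws open and shut, and the axes are right-handed (so a half turn about x gives the same grasp; the last joint's range is limited). The gripper opens to 85 mm and grips with 20 to 120 N. Pads are 22 mm wide; open, the fingers measure 114 mm over their backs; the gripper's body (76 mm by 85 mm) begins 54 mm behind the grasp point. The pads swing forward as they close: fully open they stand 13 mm farther back than shut.
Start: joints at [-1.501, 0.313, 1.498, -0, 1.331, -0.223], TCP at [0.152, -0.503, 0.206] pointing down, gripper open.
Joint ranges: [-2.94, 2.94], [-0.97, 2.17], [0.19, 2.56], [-1.23, 4.37], [0.02, 3.11], [-2.88, 2.88]. Speed limits (rad/s): [2.39, 2.39, 3.01, 3.14, 3.14, 3.14].

### API

Orientations are given as a unit quaternion [x, y, z, w].
In Python, from plant import manip, kinematics, monitor, vision, spotter gives the robot as it stands. Calls block until the motion is done:
- manip.movep(position, orientation): joint-space move of the TCP to a pose.
- manip.move_linear(position, ori=None, vel=0.15, until_force=None): straight line of the TCP; ori=None keeps the orientation; vel is the mean speed in m/s. With until_force (N) it stops when the force on the tool has changed by that much, and returns True; else False.
- manip.set_joints(angles): joint-space move.
- manip.release() and manip.grasp(strength=None): open the fingers fully, or close them until they stop; strength is the grip in N (None keeps the last).
- manip.wait(seconds).
- kinematics.inverse_kinematics(position, orientation): joint angles nearest the present ones, or None.
- monitor.state(): the state.
- vision.capture(name): name is "side" or "top"; returns a dict with "color" (384x512x3 uint8, red, green, blue), "fx", "fy", "cx", "cy" (pixels), "T" (4x4, takes a point from camera to world coordinates). Camera axes: x right, y up, looking along -z (the intrinsics and any distortion apply to the point x, -y, -z); pixel columns grow to the right and rows downward; lengths in m; the calibration is good to about 2 mm. A picture is of the moment at which its call begins. There is no depth.
A pose or a line that the arm cannot do raises manip.Unreachable and nothing moves.
- manip.job_done(): hands the job in, once; it reports no verdict.
Trained networks look in a picture, given as the dict that the camera call returned (one of the last four; its "shot" number tells which), for a name from the list of things; names that differ only in an ending like _2 or _b are one class to them, and where a whole thing is asked for, a point or a joint stands for the part that bears it (a point fixed in the world has none). Each returns a list of dicts, best first, with "p" (0 to 1); they miss things now and then, are a little off and sometimes report something else, mostly with a low value. They report only what shows in the picture. A call takes as long as a camera call. They do not tell look-alikes from the thing itself.
- spotter.search_frame(query, picture): "xyz" ([x, y, z] in m, in world coordinates, good to about 4 mm: the middle of the surface that is visible of it).
- spotter.silhouettes(query, picture): "region" (384x512 bool, what is visible of it).
- spotter.mark_of(query, picture): "xyz" ([x, y, z] in m, in world coordinates, good to about 4 mm: a listed point, or the origin of a listed thing).
The state is a dict: "clock": time; "q": joint angles; "dq": joint speeds; "tau": joint torques, N m; "tcp_pos": TCP position; "eef_rot": TCP orientation; "wrist_force": force on the tool from outside, world axes, zero at the start; "torque": the same for the moment, N m; "grip_width": opening from 0.0 (shut) to 1.0 (fully open).
Only numpy, scipy, OpenCV 4.12 (cv2) and the standard library are available. Lean on these libraries where they do the work, as an engineer would, in place of code of your own. Each camera call takes 0.05 s, during which the arm holds its last target.

### The job

Clamp the lidded glass vessel in its socket block under the dispersing unit, ready for a run: swing the hinged clamp arm fully home against its stop so that its fork straddles the shaft over the lid, then turn the arm's cam lever down just until the foot has taken up its gap and presses the lid down firmly, about 15 N. Do not crank it on past that, the glass cracks at 30 N; leave the vessel standing in its socket and everything else where it is, and let go.

Things in the scene. Friction and masses are not known exactly. Their poses are not given: they have to be found in the camera images.
- station: Fixed station: grey base plate 270x250x12 mm, aluminium socket block 100x110 (top at 57 mm), chrome column diameter 24 behind, drive unit straight above. Origin: on the shaft axis at bench height; z up, -x the operator's side (faces the robot, turned up to 0.3 rad), +y left as the robot sees it. [x, y, z] below are mm in this frame, heights from the bench.
- drive_nose (a point): Lower end of the off-white upright drive unit, station [0, 0, 321]: nose diameter 28, from 335 mm up a housing of diameter 100, 230 tall; a 12 mm shaft hangs from it into the vessel. It overhangs the shut arm's cam ball, so a hand coming straight down meets it: come in leaning back to the operator's side 35 to 45 degrees.
- clamp_hinge (a point): Point on the clamp arm's vertical hinge axis at the arm's mid-height: station [-24, 70, 150].
- clamp_arm (a joint): Hinge of the aluminium clamp arm (bar 20x160x16 mm, 142 to 158 mm up), rad: 0 = shut, bar along station -y from the hinge over the front half of the lid, on its stop pin; positive = open, clockwise seen from above (out to the robot), up to 1.6. Starts 0.7 to 1.4. Stays where left; about 1 N at the red grip closes it, opening takes 4 to 5 N. Cam and foot ride on it.
- clamp_grip (a point): Centre of the upright red grip (diameter 26, 168 to 214 mm up, on a 12 mm stem) at the arm's free end, 145 mm from the hinge axis. Arm shut: station [-24, -75, 191].
- cam_axis (a point): Centre of the cam lever's pivot pin in its clevis on the arm, 70 mm from the arm's hinge axis, 178 mm up; the pin lies along the arm. Arm shut: station [-24, 0, 178]. Under it hangs the forked foot (66 mm wide, prongs 44 mm long, rubber buttons): a preloaded spring foot on a screw-set spindle, so its gap over the lid, 7 to 18 mm, differs each time; the cam lowers it 18 mm per rad.
- cam_lever (a joint): Cam lever, rad: 0 = loose, leaning 15 deg from upright to the operator's side; grows pulled that way and down; 1.31 = level, end 1.55. Starts 0 to 0.05. Stays where left; about 2 N across it at the ball turns it. The foot meets the lid at an unknown 0.4 to 1.05: the load on the ball steps up by 2 to 2.5 N, the press to 12 N, then 5 N more per 0.1 rad.
- cam_ball (a point): Centre of the yellow ball knob (diameter 30 mm) at the end of the cam lever, 85 mm from cam_axis. Arm shut and lever loose: station [-46, 0, 260].
- vessel: Glass vessel, about 0.4 kg, diameter 60 mm, blue lid diameter 72, 88 mm tall in all; stands loose, with about 4 mm play, in the block's socket on a rest. Origin: centre of its underside; z along its axis, up. The glass cracks if the foot presses it with over 30 N.
- reagent: Bystander: amber bottle, diameter 54, 110 mm tall, on the base plate behind the block, right; origin under its centre. Leave it.
- spare_vessel: Bystander: open spare glass vessel, diameter 60, 78 mm tall, on the base plate behind the block, left; origin under its centre. Leave it.
- wash_bottle: Bystander: white bottle with red cap, diameter 64, 150 mm tall; origin under its centre. Leave it.
- tube_rack: Bystander: green tube rack 100 x 200 mm, with capped tubes 109 mm tall; origin under its centre. Leave it.
- beaker: Bystander: glass beaker, diameter 70, 90 mm tall; origin under its centre. Leave it.
- tip_box: Bystander: blue box 85 x 125 x 60 mm; origin under its centre. Leave it.
- blue_cap: Bystander: blue screw cap, diameter 90, 24 mm high; origin under its centre. Leave it.
- wrench: Bystander: steel wrench, 180 mm long, lying flat. Leave it.
Mind the look-alikes: they are no part of the job. What is shaped like the vessel but pink or red is not meant.

How it is judged:
On the way, in this order (a step that is already met when the one before it is completed fails the run):
1. the clamp arm is swung fully home, the foot not yet on the lid (value of joint clamp_arm below 0.04 rad and contact force between station and vessel below 1 N), for 0.2 s.
2. with the arm home, the foot presses the lid with 8 to 22 N (value of joint clamp_arm below 0.04 rad and contact force between station and vessel between 8 and 22 N), for 0.2 s.
At the end, for the whole second after the job is handed in: The clamp arm is shut to within 0.04 rad of its stop, the foot presses the vessel's lid with 8 to 22 N (counted as the station's parts on the vessel; the rest it stands on is not counted), and the vessel stands upright (within 0.06 rad) and still in its socket, within 8 mm of the shaft axis (all of step 2 and horizontal distance between vessel and station below 0.008 m and angle between vessel's own z axis and vertical below 0.06 rad and linear speed of vessel below 0.02 m/s); the robot touches nothing.
It fails at once if the foot presses the vessel with more than 30 N (the glass cracks) (contact force between station and vessel above 30 N).
It fails at once if the vessel is lifted or shoved more than 15 mm from where it stood (distance of vessel from where it was at the start of the episode above 0.015 m).
It fails at once if a bystander is moved more than 30 mm (distance of any of reagent, spare_vessel, wash_bottle, tube_rack, beaker, tip_box, blue_cap, wrench from where it was at the start of the episode above 0.03 m).
It also fails if it takes over 58 s, if anything falls off the work surface, if the arm or the gripper's body presses on something with over 40 N, if the wrist force passes 120 N, or if a joint passes its speed limit or range.

## Working session

There is one attempt and no reset: what is moved stays moved. The work goes in short steps, each a Python script; the robot and the scene stay as the last script left them, time stands still between calls to the robot, and variables do not carry over. Pictures are saved under pics/ and viewed, and the job is handed in when it is done.

```bash
mkdir -p pics; ls; python3 - <<'E'
from plant import manip, kinematics, monitor, vision, spotter
import cv2
s=monitor.state(); print(s)
for n in ("side","top"):
    p=vision.capture(n); cv2.imwrite(f"pics/{n}0.png",cv2.resize(p["color"][:,:,::-1],(768,576)))
    print(n,p["T"],p["fx"],p["cx"],[k for k in p])
    for q in ("clamp_hinge","clamp_grip","cam_axis","cam_ball","drive_nose","station","vessel"):
        r=spotter.mark_of(q,p); print(q,[(x["p"],x["xyz"]) for x in r[:3]])
print(manip.grasp_offset, monitor.state()["clock"])
E
```

```text
pics
{'clock': 0.0, 'q': array([-1.50140881e+00,  3.13449998e-01,  1.49844604e+00,  1.20485464e-05,
        1.33101838e+00, -2.23403028e-01]), 'dq': array([ 0.00025152,  0.00045207, -0.00140627, -0.00018481,  0.00048354,
        0.00011406]), 'tau': array([-5.98432907e-04, -4.12261963e+01, -2.59743798e+01, -2.14816337e-04,
        4.06715437e-03,  9.07861988e-06]), 'tcp_pos': array([ 0.15149716, -0.50235675,  0.20563173]), 'eef_rot': array([ 0.69958317,  0.10361232, -0.69950302,  0.10268109]), 'wrist_force': array([-0.12709222,  1.27916135,  0.44895031]), 'torque': array([-0.02851679, -0.00204144, -0.00435379]), 'grip_width': 0.9947533068871649}
side [[-0.96700567  0.20855028 -0.14631069  0.35615355]
 [-0.25409506 -0.74826306  0.61281163  0.77411244]
 [ 0.01832315  0.62976915  0.77656621  1.16755453]
 [ 0.          0.          0.          1.        ]] 464.4520161712945 259.32675110848714 ['color', 'fx', 'fy', 'cx', 'cy', 'T', 'shot']
clamp_hinge [(0.73, [0.651, 0.0166, 0.1527])]
clamp_grip [(0.82, [0.5548, -0.1017, 0.1947]), (0.45, [0.6018, -0.0412, 0.1819])]
cam_axis [(0.63, [0.6044
[... 525 characters left out ...]
9 258.9224480082965 ['color', 'fx', 'fy', 'cx', 'cy', 'T', 'shot']
clamp_hinge [(0.89, [0.654, 0.0177, 0.1407])]
clamp_grip [(0.8, [0.5593, -0.1001, 0.1959]), (0.7, [0.6781, -0.0552, 0.0014]), (0.26, [0.4893, 0.4083, 0.0005])]
cam_axis [(0.71, [0.6047, -0.0386, 0.1791]), (0.67, [0.3716, 0.3474, -0.004]), (0.57, [0.582, -0.0259, 0.2624])]
cam_ball [(0.66, [0.5821, -0.0241, 0.2575]), (0.47, [0.5874, -0.4275, -0.0])]
drive_nose [(0.6, [0.6748, -0.05, 0.3257])]
station [(0.96, [0.6765, -0.053, 0.0046]), (0.69, [0.5856, -0.4254, -0.0003]), (0.57, [0.7601, -0.1328, 0.0115])]
vessel [(0.87, [0.6231, 0.1657, -0.0001]), (0.82, [0.4599, -0.0655, 0.0024]), (0.76, [0.6401, -0.2553, 0.0027])]
-0.0187 0.8
```

View pics/side0.png

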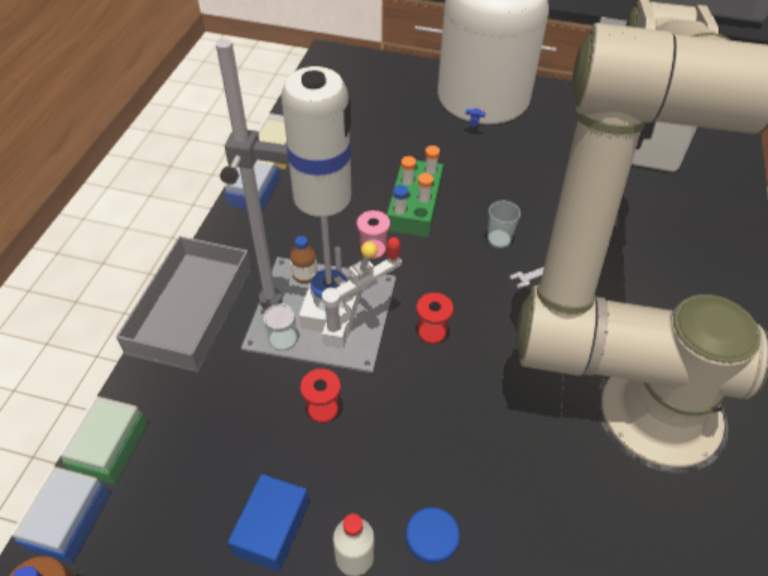

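View pics/top0.png

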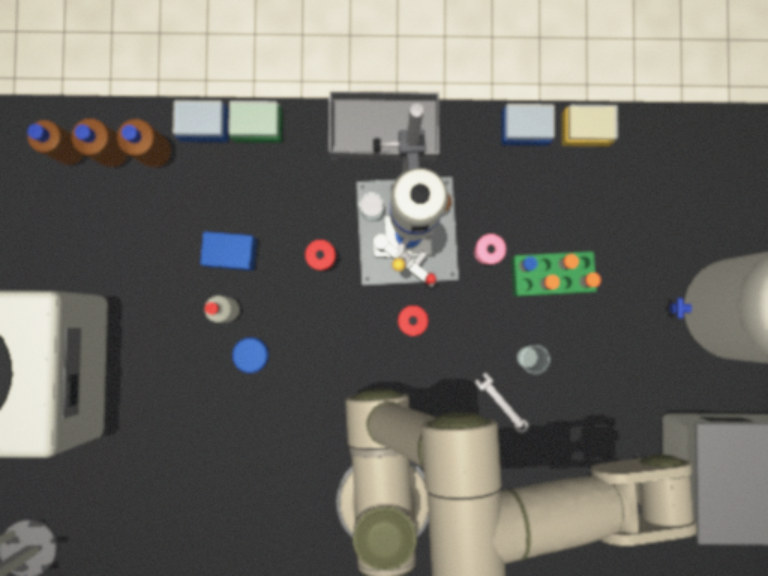

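The station is in the centre: top picture around (405,235), side around (330,290). Its arm is open toward the robot, with the yellow ball at top (399,265) and the red grip at top (431,280). The red and pink spools are look-alikes, and I won't touch the blue-lidded vessel in the socket. Next I'll measure the yaw from the plate edges and take an enlarged crop to confirm.

```bash
python3 - <<'E'
from plant import manip, kinematics, monitor, vision, spotter
import cv2, numpy as np
p=vision.capture("top"); q=vision.capture("side")
np.savez("p0.npz",top=p["color"],side=q["color"],Tt=p["T"],Ts=q["T"],kt=[p[k] for k in("fx","fy","cx","cy")],ks=[q[k] for k in("fx","fy","cx","cy")])
a=cv2.resize(p["color"][110:200,225:320,::-1],None,fx=6,fy=6,interpolation=cv2.INTER_CUBIC)
b=cv2.resize(q["color"][130:260,150:290,::-1],None,fx=5,fy=5,interpolation=cv2.INTER_CUBIC)
cv2.imwrite("pics/topc.png",a); cv2.imwrite("pics/sidec.png",b[:600])
r=spotter.silhouettes("station",p)[0]; cv2.imwrite("pics/m.png",r["region"].astype('uint8')[100:210,220:330]*255)
E
```

```text
(no output)
```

View pics/topc.png

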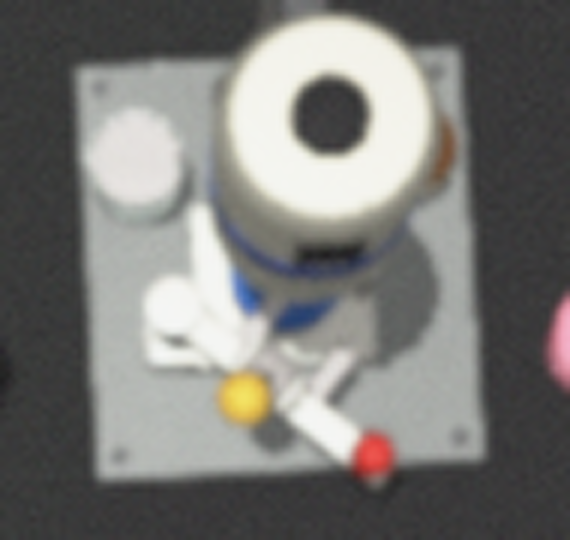

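View pics/sidec.png

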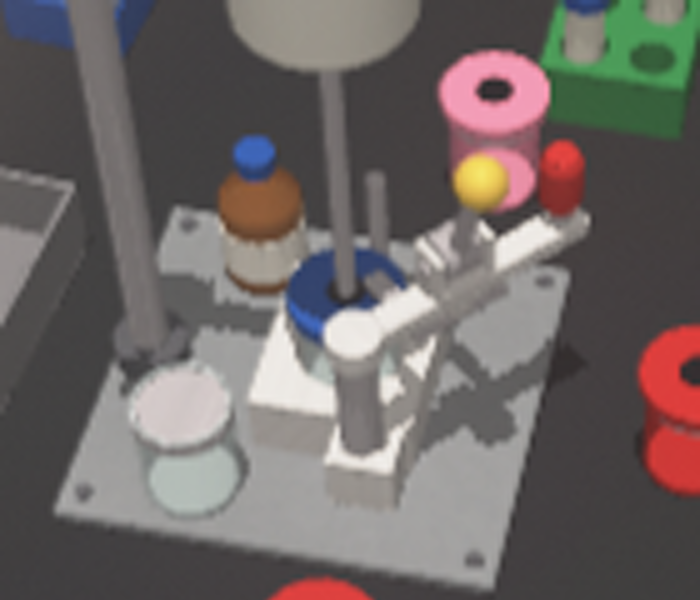

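The crops show the following:
- The open arm starts at its hinge post (top crop (170,300)).
- The ball is at (245,397) and the red grip at (373,455).
- The blue-lidded vessel is under the shaft.
- The plate corners are at (77,67), (460,45), (486,460) and (98,480).

```bash
cat > h.py <<'E'
import numpy as np
from scipy.spatial.transform import Rotation as R
def ray(T,k,u,v,z):
    d=T[:3,:3]@np.array([(u-k[2])/k[0],-(v-k[3])/k[1],-1.]); o=T[:3,3]
    return o+d*(z-o[2])/d[2]
def proj(T,k,X):
    c=np.linalg.inv(T)@np.r_[X,1]; return k[2]+k[0]*c[0]/-c[2], k[3]-k[1]*c[1]/-c[2]
E
python3 - <<'E'
from h import *
f=np.load("p0.npz"); T,k=f["Tt"],f["kt"]
off=np.array([225,110])
c=[ray(T,k,*((np.array(x)+.5)/6-.5+off),0.012)[:2] for x in((77,67),(460,45),(486,460),(98,480))]
c=np.array(c);print(c.round(4), c.mean(0))
for i in range(4):
    d=c[(i+1)%4]-c[i]; print(np.hypot(*d), (np.arctan2(d[1],d[0])+np.pi/4)%(np.pi/2)-np.pi/4)
Ts,ks=f["Ts"],f["ks"]
o=np.array([150,130])
c=np.array([ray(Ts,ks,*((np.array(x)+.5)/5-.5+o),0.012)[:2] for x in((175,207),(570,270),(495,587),(55,515))])
print(c.round(4),c.mean(0))
for i in range(4):
    d=c[(i+1)%4]-c[i]; print(np.hypot(*d), (np.arctan2(d[1],d[0])+np.pi/4)%(np.pi/2)-np.pi/4)
for z,x in((.191,(373,455)),(.26,(245,397))): print(ray(T,k,*((np.array(x)+.5)/6-.5+off),z))
for z,x in((.191,(562,180)),(.26,(481,184))): print(ray(Ts,ks,*((np.array(x)+.5)/5-.5+o),z))
E
```

```text
[[ 0.8224  0.0779]
 [ 0.8391 -0.1712]
 [ 0.5686 -0.1888]
 [ 0.5536  0.0617]] [ 0.69591698 -0.05509927]
0.24962762346455866 0.06718943189767468
0.2711356274477266 0.06492741636184762
0.2509357658929993 0.059529902104912935
0.2692197070883613 0.06007958808095126
[[ 0.8383 -0.1663]
 [ 0.5715 -0.1838]
 [ 0.5533  0.0641]
 [ 0.8203  0.085 ]] [ 0.69588434 -0.05026692]
0.2673249327608151 0.06555786067496783
0.24857153214728364 0.07329905925836933
0.26782263079132945 0.0782075737659329
0.25195603391467464 0.07130473586083896
[ 0.55852505 -0.10234201  0.191     ]
[ 0.58483402 -0.02706882  0.26      ]
[ 0.55929149 -0.0993636   0.191     ]
[ 0.58544272 -0.02329895  0.26      ]
```

```bash
cat >> h.py <<'E'
YAW=0.066; O=np.array([0.6755,-0.0535])
def S(x,y,z):
    c,s=np.cos(YAW),np.sin(YAW); return np.array([O[0]+c*x-s*y,O[1]+s*x+c*y,z])
H=S(-.024,.07,0)[:2]
def arm(a):
    w=a-YAW; return np.array([-np.sin(w),-np.cos(w),0]),np.array([np.cos(w),-np.sin(w),0])
def ori(n,u,L,sg):
    t=n*np.sin(L)-np.array([0,0,np.cos(L)]); y=sg*u
    return R.from_matrix(np.c_[t,y,np.cross(t,y)]).as_quat()
def push(a,back,z,L,sg):
    u,n=arm(a); g=np.r_[H+.145*u[:2],z]; return g-n*back, ori(n,u,L,sg)
E
python3 - <<'E'
from h import *
from plant import manip, kinematics, monitor
print(monitor.state()["q"])
for sg in(1,-1):
  for a,b in((.72,.08),(.4,.021),(0,.021)):
    q=kinematics.inverse_kinematics(*push(a,b,.185,np.pi/4,sg)); print(sg,a,None if q is None else np.round(q,2))
  u,n=arm(0)
  for x,z in ((-.046,.26),(-.09,.24),(-.109,.178)):
   q=kinematics.inverse_kinematics(S(x,0,z),ori(n,u,np.pi/4,sg)); print(sg,x,None if q is None else np.round(q,2))
E
```

```text
[-1.50138912e+00  3.12876612e-01  1.49773463e+00 -5.49803322e-06
  1.33102058e+00 -2.23378404e-01]
1 0.72 [-0.14  0.04  2.13 -0.97  0.43  2.88]
1 0.4 [-0.43  0.16  2.    0.31  0.21  1.2 ]
1 0 [-0.57  0.29  1.82  0.93  0.55  0.23]
1 -0.046 [-0.43  0.15  1.79  0.65  0.59  0.64]
1 -0.09 [-0.48  0.07  1.93  0.76  0.57  0.49]
1 -0.109 [-0.51  0.13  2.06  1.02  0.47  0.17]
-1 0.72 [-0.14  0.04  2.13 -0.97  0.43 -0.27]
-1 0.4 [-0.43  0.16  2.    0.31  0.21 -1.94]
-1 0 None
-1 -0.046 [-0.43  0.15  1.79  0.65  0.59 -2.5 ]
-1 -0.09 [-0.48  0.07  1.93  0.76  0.57 -2.65]
-1 -0.109 None
```

```bash
cat >> h.py <<'E'
def push2(a,back,z,L=0.6,ao=0.1,sg=1):
    u,n=arm(a); g=np.r_[H+.145*u[:2],z]; uo,no=arm(ao); return g-n*back, ori(no,uo,L,sg)
E
python3 - <<'E'
from h import *
from plant import manip, kinematics, monitor
for L in (.35,.6,.75):
  for a,b,z in((.72,.07,.30),(.72,.07,.185),(.72,.021,.185),(.4,.021,.185),(0,.021,.185),(-.05,.021,.185)):
    q=kinematics.inverse_kinematics(*push2(a,b,z,L)); print(L,a,None if q is None else np.round(q,2))
E
```

```text
0.35 0.72 [-0.42  0.    1.66  0.14  1.15  1.15]
0.35 0.72 [-0.42  0.1   1.87  0.17  0.85  1.09]
0.35 0.72 [-0.45  0.19  1.76  0.18  0.88  1.07]
0.35 0.4 [-0.46  0.28  1.64  0.18  0.91  1.05]
0.35 0 [-0.44  0.41  1.47  0.17  0.95  1.08]
0.35 -0.05 [-0.44  0.42  1.44  0.17  0.96  1.09]
0.6 0.72 [-0.49 -0.13  1.87  0.33  0.88  0.97]
0.6 0.72 [-0.49 -0.    2.07  0.48  0.58  0.78]
0.6 0.72 [-0.51  0.1   1.96  0.49  0.59  0.75]
0.6 0.4 [-0.53  0.19  1.85  0.48  0.61  0.75]
0.6 0 [-0.5   0.31  1.69  0.44  0.63  0.82]
0.6 -0.05 [-0.49  0.33  1.67  0.43  0.64  0.83]
0.75 0.72 [-0.54 -0.19  1.99  0.52  0.73  0.79]
0.75 0.72 [-0.54 -0.04  2.19  0.85  0.45  0.39]
0.75 0.72 [-0.56  0.07  2.08  0.86  0.46  0.37]
0.75 0.4 [-0.57  0.16  1.97  0.84  0.48  0.38]
0.75 0 [-0.53  0.28  1.81  0.77  0.48  0.49]
0.75 -0.05 [-0.52  0.3   1.79  0.76  0.48  0.5 ]
```

```bash
python3 - <<'E'
from h import *
from plant import manip, kinematics, monitor, vision, spotter
import cv2
L=.5
manip.grasp(20)
manip.movep(*push2(.72,.08,.28,L))
manip.move_linear(push2(.72,.07,.185,L)[0],vel=.15)
print(monitor.state()["clock"],monitor.state()["wrist_force"])
for n in("side","top"):
    p=vision.capture(n); o=(130,150) if n=="side" else(110,225)
    cv2.imwrite(f"pics/{n}1.png",cv2.resize(p["color"][o[0]-30:o[0]+120,o[1]-20:o[1]+180,::-1],(800,600),interpolation=cv2.INTER_CUBIC))
E
```

```text
4.5167 [-0.90691667 -0.17098468 -0.24198397]
```

View pics/side1.png

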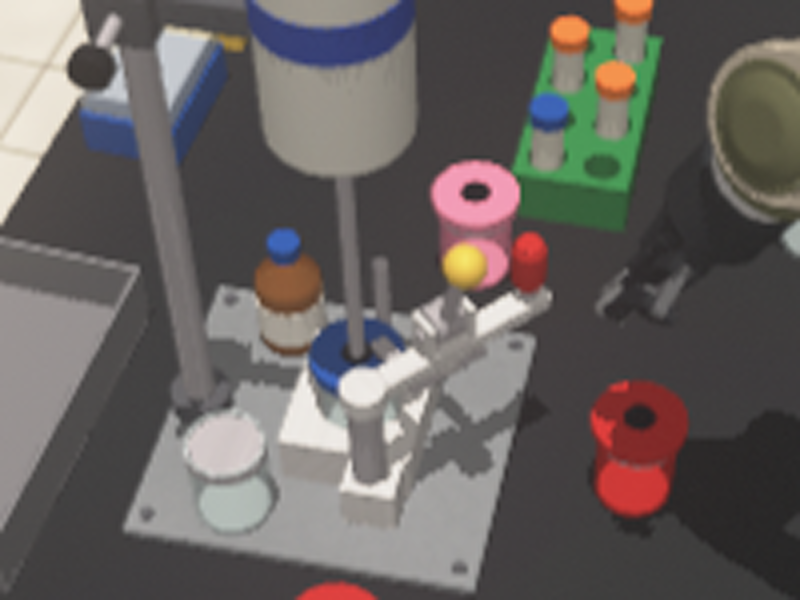

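The closed fingers at (620,290) sit in front of the red grip at (530,262), with clear space between. Next I push along the arc.

```bash
python3 - <<'E'
from h import *
from plant import manip, kinematics, monitor, vision, spotter
import cv2
L=.5
f0=monitor.state()["wrist_force"]
manip.move_linear(push2(.72,.028,.185,L)[0],vel=.1)
hit=False
for a in (.6,.48,.36,.24,.14,.06):
    hit=manip.move_linear(push2(a,.023,.185,L)[0],vel=.09,until_force=12)
    s=monitor.state(); print(a,hit,(s["wrist_force"]-f0).round(1),s["tcp_pos"].round(4))
    if hit: break
if not hit:
    hit=manip.move_linear(push2(-.1,.023,.185,L)[0],vel=.03,until_force=6)
    s=monitor.state(); print(hit,(s["wrist_force"]-f0).round(1),s["tcp_pos"].round(4),push2(0,.023,.185,L)[0])
print(s["clock"])
for n in("side","top"):
    p=vision.capture(n); o=(130,150) if n=="side" else(110,225)
    cv2.imwrite(f"pics/{n}2.png",cv2.resize(p["color"][o[0]-30:o[0]+120,o[1]-20:o[1]+180,::-1],(800,600),interpolation=cv2.INTER_CUBIC))
    for q in ("clamp_hinge","clamp_grip","cam_axis","cam_ball"):
        r=spotter.mark_of(q,p); print(q,[(x["p"],x["xyz"]) for x in r[:2]])
E
```

```text
0.6 False [-0.  -1.3 -0.4] [ 0.5531 -0.0982  0.1848]
0.48 False [-1.1 -0.1 -0.4] [ 0.5673 -0.1085  0.1848]
0.36 False [-1.2 -0.1  0. ] [ 0.5827 -0.1171  0.1848]
0.24 False [-0.7  0.2  0.7] [ 0.5989 -0.1238  0.1848]
0.14 False [-0.4 -0.8 -0.1] [ 0.613  -0.1279  0.1848]
0.06 False [-0.7 -1.9 -0.6] [ 0.6245 -0.1301  0.1848]
False [ 1.1 -2.4  0.1] [ 0.6481 -0.1319  0.1849] [ 0.63354874 -0.13143646  0.185     ]
8.1417
clamp_hinge [(0.96, [0.6499, 0.0148, 0.1539])]
clamp_grip [(0.77, [0.6516, -0.1309, 0.1929])]
cam_axis [(0.65, [0.6492, -0.0545, 0.1808])]
cam_ball [(0.51, [0.622, -0.0559, 0.2616])]
clamp_hinge [(0.88, [0.6513, 0.0161, 0.145])]
clamp_grip [(0.63, [0.6582, -0.1279, 0.1924])]
cam_axis [(0.52, [0.6514, -0.056, 0.1787]), (0.18, [0.6362, 0.4056, 0.0035])]
cam_ball [(0.45, [0.6233, -0.0559, 0.2595])]
```

View pics/side2.png

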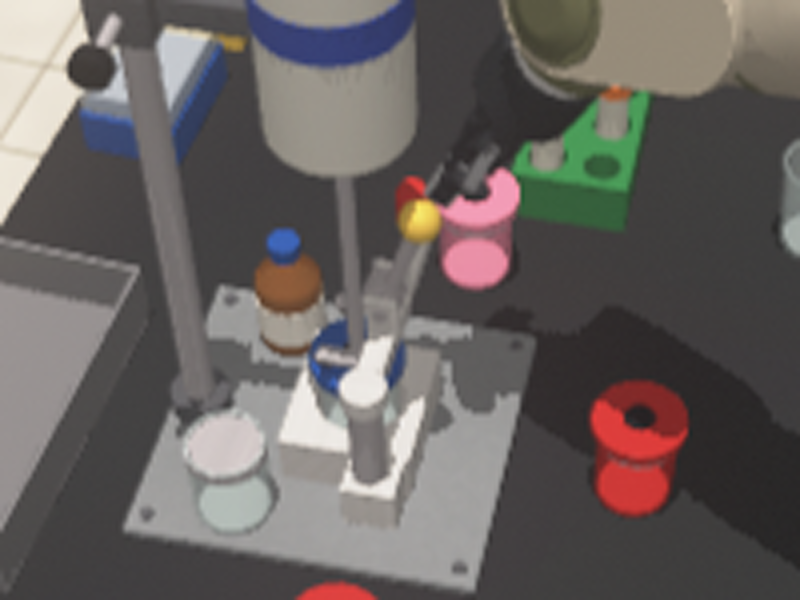

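View pics/top2.png

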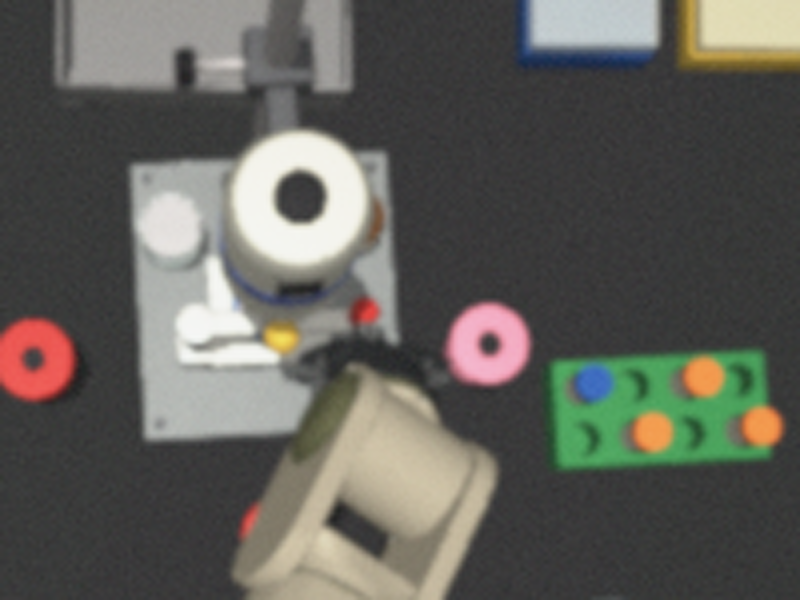

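The arm is nearly home, with the grip at about (0.655,-0.129) against the expected (0.6565,-0.130). It hasn't hit the stop yet, so I push on until I feel it.

```bash
python3 - <<'E'
from h import *
from plant import manip, kinematics, monitor, vision, spotter
import cv2
u,n=arm(0)
p0=monitor.state()["tcp_pos"]; f0=monitor.state()["wrist_force"]
hit=manip.move_linear(p0+n*.025,vel=.025,until_force=6)
s=monitor.state(); print(hit,(s["wrist_force"]-f0).round(1),s["tcp_pos"].round(4))
manip.wait(.3); s=monitor.state(); print((s["wrist_force"]-f0).round(1),s["clock"])
E
```

```text
True [-7.8 -1.   4.9] [ 0.6522 -0.1319  0.1847]
[-5.9 -1.2  4.2] 9.3583
```

Firm contact after 4 mm means it's on the stop. Now I back off and locate the ball.

```bash
python3 - <<'E'
from h import *
from plant import manip, kinematics, monitor, vision, spotter
import cv2
u,n=arm(0)
p0=monitor.state()["tcp_pos"]
manip.move_linear(p0-n*.09,vel=.15)
manip.release()
q=ori(n,u,np.radians(44),1); t=R.from_quat(q).as_matrix()[:,0]
B=S(-.046,0,.260)
manip.movep(B-t*.11,q)
s=monitor.state(); print(s["clock"],s["q"].round(2),s["tcp_pos"],B)
for n in("side","top"):
    p=vision.capture(n); o=(130,150) if n=="side" else(110,225)
    np.savez(f"{n}3.npz",c=p["color"])
    cv2.imwrite(f"pics/{n}3.png",cv2.resize(p["color"][o[0]-30:o[0]+120,o[1]-20:o[1]+180,::-1],(800,600),interpolation=cv2.INTER_CUBIC))
    for q in ("clamp_hinge","clamp_grip","cam_axis","cam_ball"):
        r=spotter.mark_of(q,p); print(q,[(x["p"],x["xyz"]) for x in r[:2]])
E
```

```text
11.5917 [-0.53 -0.09  1.81  0.55  0.83  0.72] [ 0.55320107 -0.06192659  0.33775617] [ 0.62960015 -0.0565338   0.26      ]
clamp_hinge [(0.83, [0.6504, 0.0154, 0.1522]), (0.72, [0.7526, 0.0354, 0.0113])]
clamp_grip [(0.57, [0.6524, -0.1319, 0.1937])]
cam_axis [(0.56, [0.6501, -0.0544, 0.1801]), (0.43, [0.6487, 0.0125, 0.1523])]
cam_ball [(0.63, [0.6246, -0.0596, 0.2569])]
clamp_hinge [(0.8, [0.6508, 0.0202, 0.1447])]
clamp_grip [(0.87, [0.6579, -0.1289, 0.1934])]
cam_axis [(0.89, [0.6546, -0.0553, 0.1822])]
cam_ball [(0.61, [0.6264, -0.055, 0.2596])]
```

View pics/side3.png

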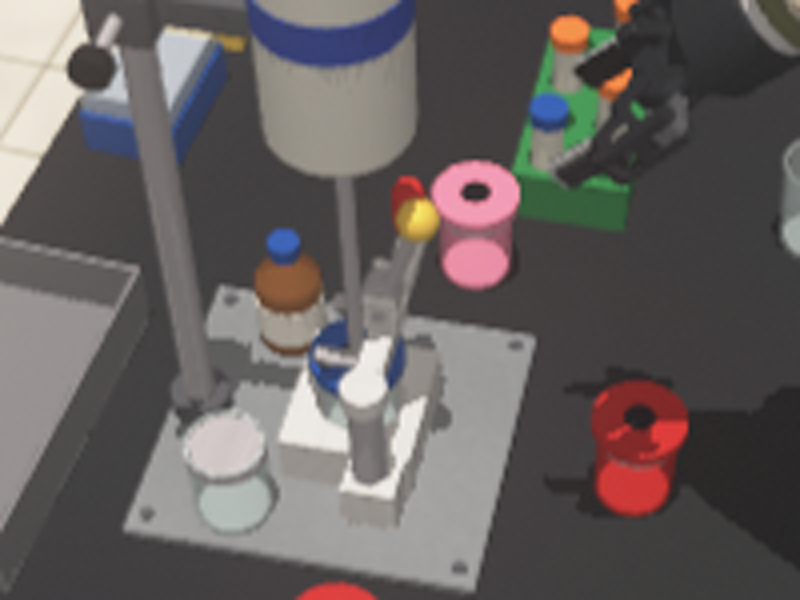

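View pics/top3.png

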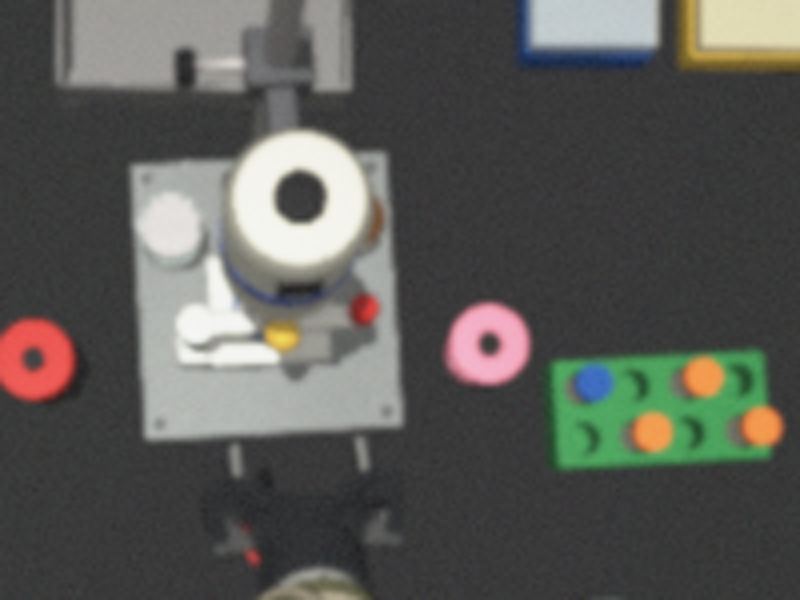

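Ball at about (0.626,-0.057,0.259), which matches the geometry. The arm is home and the fingers straddle the ball line in the top view. Next I approach and grip the ball lightly.

```bash
python3 - <<'E'
from h import *
from plant import manip, kinematics, monitor, vision, spotter
import cv2
s=monitor.state(); f0=s["wrist_force"]
t=R.from_quat(s["eef_rot"]).as_matrix()[:,0]; print(t)
B=np.array([.6268,-.0567,.2592])
h=manip.move_linear(B+t*.017,vel=.1,until_force=8)
s=monitor.state(); print(h,s["clock"],(s["wrist_force"]-f0).round(1),s["tcp_pos"])
if not h:
    f1=s["wrist_force"]; np.save("f1.npy",f1)
    manip.grasp(20); manip.wait(.2)
    s=monitor.state(); print(s["clock"],(s["wrist_force"]-f1).round(1),s["tcp_pos"],s["grip_width"],s["torque"])
for n in("side","top"):
    p=vision.capture(n); o=(130,150) if n=="side" else(110,225)
    cv2.imwrite(f"pics/{n}4.png",cv2.resize(p["color"][o[0]-30:o[0]+120,o[1]-20:o[1]+180,::-1],(800,600),interpolation=cv2.INTER_CUBIC))
    for q in ("clamp_grip",):
        r=spotter.mark_of(q,p); print(q,[(x["p"],x["xyz"]) for x in r[:2]])
E
```

```text
[ 0.69284975  0.045843   -0.71962327]
False 13.5 [-1.2  0.6  0.2] [ 0.63854245 -0.05599075  0.24753029]
14.3167 [ 0.8 -2.7 -1.1] [ 0.63865225 -0.05623442  0.24701301] 0.24250866114445058 [-0.4825666   0.37664936 -0.3989683 ]
clamp_grip [(0.96, [0.6527, -0.1323, 0.1899])]
clamp_grip [(0.52, [0.659, -0.1272, 0.1931])]
```

View pics/side4.png

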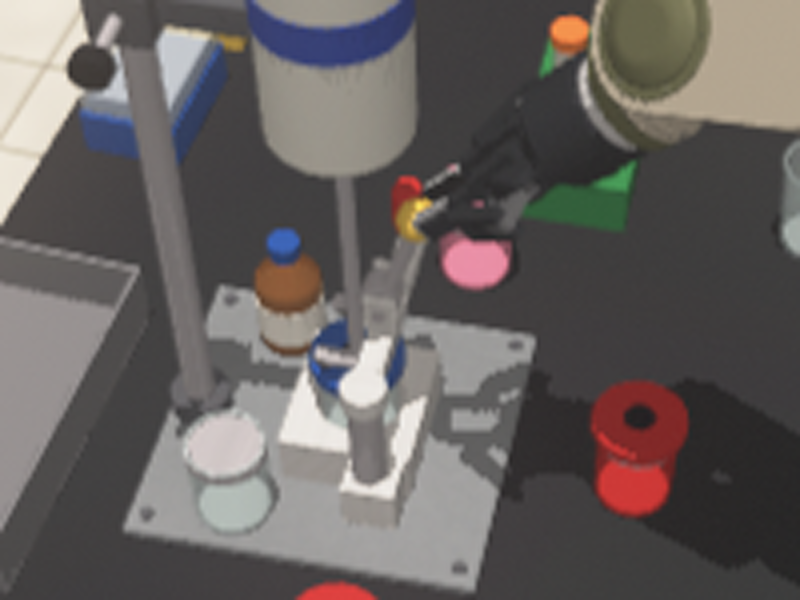

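The grip width reads about 20 mm on a 30 mm ball, so the ball may be held off-centre. I zoom in to check.

```bash
python3 - <<'E'
from h import *
from plant import monitor, vision, spotter
import cv2
f=np.load("p0.npz"); s=monitor.state()
Rt=R.from_quat(s["eef_rot"]).as_matrix()
ims=[]
for n,T,k in(("side",f["Ts"],f["ks"]),("top",f["Tt"],f["kt"])):
    p=vision.capture(n); c=p["color"]
    for q in("cam_ball",): print(n,[(x["p"],x["xyz"]) for x in spotter.mark_of(q,p)[:2]])
    u,v=map(int,proj(T,k,s["tcp_pos"])); 
    a=cv2.resize(c[v-25:v+25,u-25:u+25,::-1],(400,400),interpolation=cv2.INTER_CUBIC).copy()
    for X,col in((s["tcp_pos"],(0,255,0)),(s["tcp_pos"]-.0187*Rt[:,0],(255,0,255)),(S(-.046,0,.26),(255,255,0))):
        U,V=proj(T,k,X); cv2.circle(a,(int((U-u+25.5)*8),int((V-v+25.5)*8)),4,col,-1)
    ims.append(a)
cv2.imwrite("pics/z5.png",np.hstack(ims))
E
```

```text
side [(0.57, [0.6247, -0.0548, 0.2583])]
top [(0.58, [0.6265, -0.0553, 0.2591]), (0.25, [0.6757, -0.051, 0.3253])]
```

View pics/z5.png

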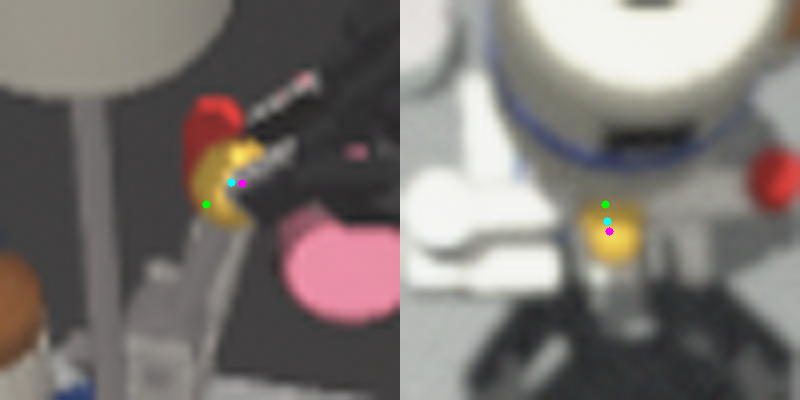

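The pads hold the rear half of the ball, and the ball lies where expected. I start down the arc, staying below the earliest contact angle of 0.4, and log tangential and radial force and grip width.

```bash
cat >> h.py <<'E'
T0=.03; P0=np.array([.63865225,-.05623442,.24701301])
def bvec(th):
    f=np.radians(15)+th; _,n=arm(0); return .085*(-np.sin(f)*n+np.array([0,0,np.cos(f)]))
def tgt(th,t0=T0): return P0+bvec(th)-bvec(t0)
def tr(th):
    f=np.radians(15)+th; u,n=arm(0); z=np.array([0,0,1.])
    return -np.cos(f)*n-np.sin(f)*z, -np.sin(f)*n+np.cos(f)*z, u, n
def meas(manip,monitor,N=10,dt=.02):
    F=[]
    for _ in range(N): F.append(monitor.state()["wrist_force"]); manip.wait(dt)
    return np.mean(F,0),np.std(F,0)
E
python3 - <<'E'
from h import *
from plant import manip, kinematics, monitor, vision, spotter
f1=np.load("f1.npy")
m,sd=meas(manip,monitor); print("start",(m-f1).round(2),sd.round(2))
for th in np.arange(.08,.36,.05):
    h=manip.move_linear(tgt(th),vel=.03,until_force=12)
    m,sd=meas(manip,monitor); F=m-f1; t,r,u,n=tr(th); s=monitor.state()
    p=s["tcp_pos"]-P0+bvec(T0)
    print(round(th,3),h,"tan %.2f rad %.2f u %.2f n %.2f"%(F@t,F@r,F@u,F@n),sd.round(1),round(s["grip_width"],4),"ach %.3f"%(np.arctan2(-p@n,p[2])-np.radians(15)),np.round(s["torque"],2))
    if h: break
print(s["clock"])
p=vision.capture("side"); import cv2
cv2.imwrite("pics/s6.png",cv2.resize(p["color"][100:220,170:300,::-1],(650,600),interpolation=cv2.INTER_CUBIC))
for q in("cam_ball","clamp_grip"): print([(x["p"],x["xyz"]) for x in spotter.mark_of(q,p)[:2]])
E
```

```text
start [ 0.44 -5.19 -0.34] [0.35 0.56 0.39]
0.08 False tan 2.03 rad 8.70 u 2.82 n -4.83 [0.4 0.5 0.6] 0.2002 ach 0.069 [-0.31  0.11 -0.35]
0.13 True tan 5.57 rad 15.05 u 0.67 n -10.90 [0.5 0.8 0.6] -0.0008 ach 0.091 [-0.03  0.24 -0.01]
15.725
[(0.74, [0.6238, -0.06, 0.2579])]
[(0.78, [0.6517, -0.1323, 0.1927])]
```

View pics/s6.png

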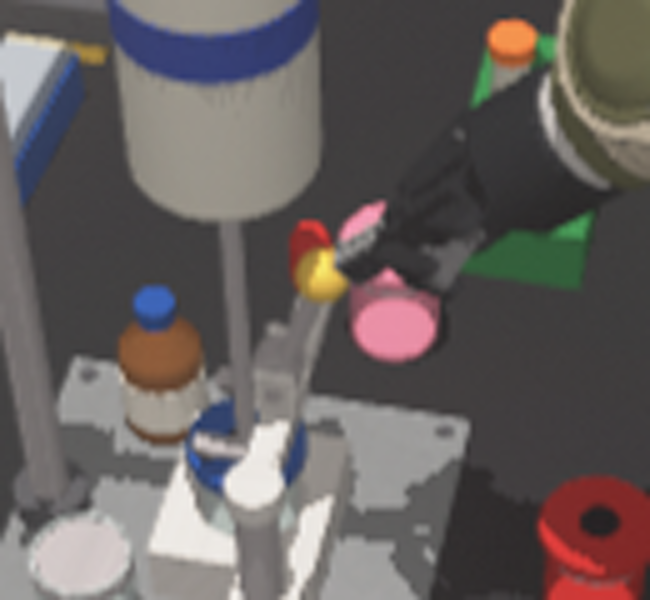

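The ball slipped out because the fingertips ended short of it, and the force is purely along the tool axis. I back off and compare the reported TCP with the visible fingertip in the pictures.

```bash
python3 - <<'E'
from h import *
from plant import manip, kinematics, monitor, vision, spotter
import cv2
s=monitor.state(); t=R.from_quat(s["eef_rot"]).as_matrix()[:,0]
manip.move_linear(s["tcp_pos"]-t*.03,vel=.1)
f=np.load("p0.npz"); s=monitor.state(); print(s["tcp_pos"],s["clock"],s["grip_width"],s["eef_rot"])
Rt=R.from_quat(s["eef_rot"]).as_matrix(); print(Rt)
ims=[]
for n,T,k in(("side",f["Ts"],f["ks"]),("top",f["Tt"],f["kt"])):
    p=vision.capture(n); c=p["color"]
    print(n,[(x["p"],x["xyz"]) for x in spotter.mark_of("cam_ball",p)[:2]])
    u,v=map(int,proj(T,k,s["tcp_pos"])); 
    a=cv2.resize(c[v-25:v+25,u-25:u+25,::-1],(400,400),interpolation=cv2.INTER_CUBIC).copy()
    for X,col in((s["tcp_pos"],(0,255,0)),(s["tcp_pos"]-.0187*Rt[:,0],(255,0,255)),(S(-.046,0,.26),(255,255,0))):
        U,V=proj(T,k,X); cv2.circle(a,(int((U-u+25.5)*8),int((V-v+25.5)*8)),4,col,-1)
    ims.append(a)
cv2.imwrite("pics/z7.png",np.hstack(ims))
print("side1 tip",np.array(proj(f["Ts"],f["ks"],push2(.72,.07,.185,.5)[0])))
E
```

```text
[ 0.61130858 -0.05832895  0.2706845 ] 16.3417 0.0007890408493645464 [ 0.92116878  0.0293589  -0.38781742  0.01355671]
[[ 0.6974714   0.06460406 -0.71369458]
 [ 0.04357395 -0.99790854 -0.04774782]
 [-0.71528662  0.00220425 -0.69882772]]
side [(0.69, [0.6276, -0.0565, 0.2604])]
top [(0.74, [0.6488, 0.0171, 0.1449]), (0.53, [0.6264, -0.0538, 0.2587])]
side1 tip [277.70009286 181.69732125]
```

View pics/z7.png

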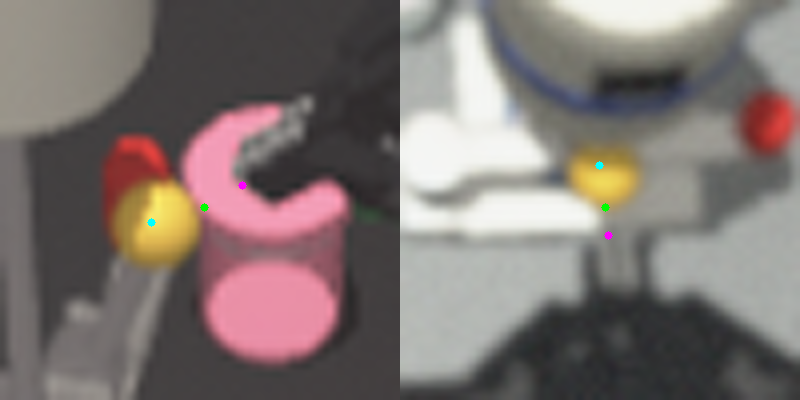

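The visible fingertip sits about 20 mm behind the reported TCP, near its "grasp point" (magenta). The grip chord and the contact forces agree with that offset. I regrasp 18 mm deeper; the clearance to the housing still holds.

```bash
cat > snap.py <<'E'
from h import *
import cv2
def snap(vision,monitor,name):
    f=np.load("p0.npz"); s=monitor.state(); Rt=R.from_quat(s["eef_rot"]).as_matrix(); ims=[]
    ps={}
    for n,T,k in(("side",f["Ts"],f["ks"]),("top",f["Tt"],f["kt"])):
        p=vision.capture(n); c=p["color"]; ps[n]=p
        u,v=map(int,proj(T,k,S(-.05,0,.22)))
        a=cv2.resize(c[v-28:v+28,u-28:u+28,::-1],(400,400),interpolation=cv2.INTER_CUBIC).copy()
        ims.append(a)
    cv2.imwrite(name,np.hstack(ims)); return ps
E
python3 - <<'E'
from h import *
from snap import snap
from plant import manip, kinematics, monitor, vision, spotter
s=monitor.state(); q=s["eef_rot"]; t=R.from_quat(q).as_matrix()[:,0]
manip.release()
B=np.array([.628,-.0565,.2596])
s=monitor.state(); f1=meas(manip,monitor,5)[0]
h=manip.move_linear(B+t*.035,vel=.08,until_force=8)
m=meas(manip,monitor,8)[0]; np.save("f1.npy",m)
s=monitor.state(); print(h,s["clock"],(m-f1).round(1),s["tcp_pos"])
if not h:
    manip.grasp(20); m2=meas(manip,monitor,8)[0]
    s=monitor.state(); print(s["clock"],(m2-m).round(1),s["tcp_pos"],s["grip_width"])
    np.save("P0.npy",s["tcp_pos"])
snap(vision,monitor,"pics/z8.png")
E
```

```text
False 18.375 [ 0.4 -0.1  0.3] [ 0.6523255  -0.0550883   0.23512913]
19.0583 [-4.2 -2.9  1.4] [ 0.65235503 -0.05553409  0.23478961] 0.33097556966369507
```

View pics/z8.png

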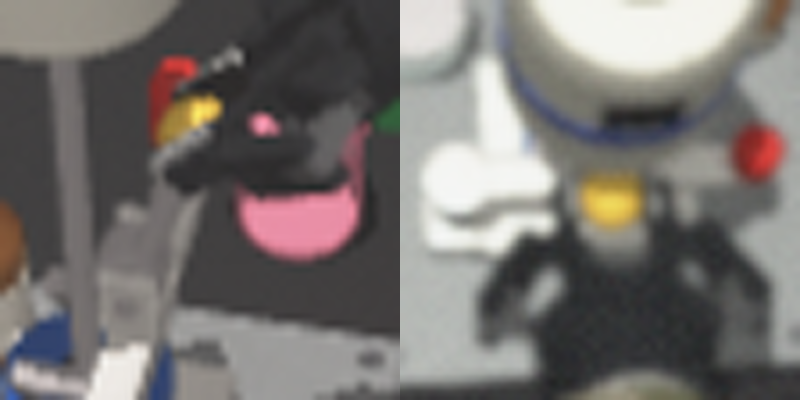

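The grip now spans 28 mm with the ball well between the pads. I start the arc again.

```bash
sed -i 's/^T0=.*/T0=.02; import os; P0=np.load("P0.npy")/' h.py; cat > arc.py <<'E'
from h import *
def step(manip,monitor,th,f1,off=np.zeros(3),vel=.03,N=6,lim=10):
    h=manip.move_linear(tgt(th)+off,vel=vel,until_force=lim)
    m,sd=meas(manip,monitor,N); F=m-f1; t,r,u,n=tr(th); s=monitor.state()
    p=s["tcp_pos"]-P0+bvec(T0); ach=np.arctan2(-p@n,p[2])-np.radians(15)
    print("%.3f %s ach %.3f tan %.2f rad %.2f u %.2f n %.2f z %.2f gw %.3f tq %s clk %.1f"%(th,h,ach,F@t,F@r,F@u,F@n,F[2],s["grip_width"],np.round(s["torque"],2),s["clock"]),flush=True)
    return h,F@t,F@r
E
python3 - <<'E'
from arc import *
from snap import snap
from plant import manip, kinematics, monitor, vision, spotter
f1=np.load("f1.npy")
for th in (.06,.10,.15,.2,.25):
    h,a,b=step(manip,monitor,th,f1)
    if h or abs(b)>8: break
snap(vision,monitor,"pics/z9.png")
E
```

```text
0.060 False ach 0.064 tan 5.10 rad 2.64 u 1.29 n -5.68 z 0.89 gw 0.332 tq [-0.28  0.82 -0.26] clk 19.5
0.100 False ach 0.103 tan 3.67 rad 0.58 u 1.66 n -3.64 z -0.75 gw 0.333 tq [-0.33  0.74 -0.29] clk 19.9
0.150 False ach 0.153 tan 3.04 rad -0.21 u 1.64 n -2.70 z -1.41 gw 0.333 tq [-0.28  0.77 -0.27] clk 20.3
0.200 False ach 0.203 tan 2.98 rad 0.03 u 1.49 n -2.68 z -1.30 gw 0.332 tq [-0.28  0.75 -0.26] clk 20.7
0.250 False ach 0.252 tan 3.20 rad 0.74 u 1.60 n -3.15 z -0.92 gw 0.334 tq [-0.25  0.69 -0.28] clk 21.1
```

View pics/z9.png

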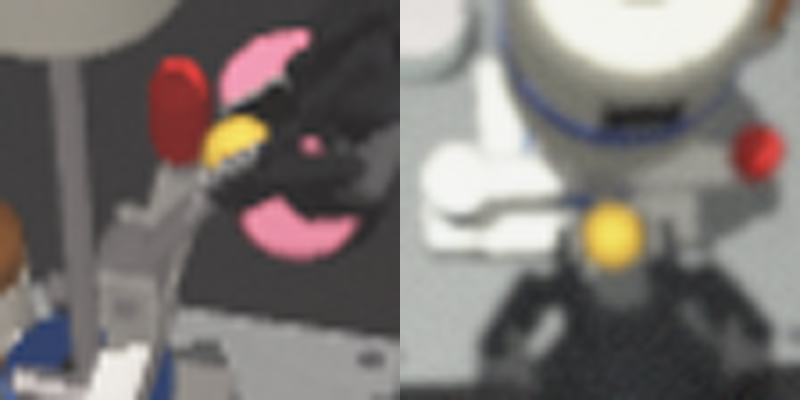

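The lever follows, with tangential force about 3 N, radial force about 0, and the red grip unmoved. I continue in small steps and watch for the contact step.

```bash
python3 - <<'E'
from arc import *
from plant import manip, kinematics, monitor, vision, spotter
f1=np.load("f1.npy"); base=[3.04,2.98,3.2]
for th in np.arange(.29,1.12,.03):
    h,a,b=step(manip,monitor,th,f1,vel=.025)
    if h or abs(b)>6 or a>np.mean(base[-5:])+1.1: break
    base.append(a)
E
```

```text
0.290 False ach 0.290 tan 1.58 rad 0.68 u 1.51 n -1.70 z -0.25 gw 0.334 tq [-0.23  0.55 -0.29] clk 21.6
0.320 False ach 0.320 tan 1.07 rad 1.04 u 1.29 n -1.47 z 0.28 gw 0.334 tq [-0.26  0.39 -0.18] clk 21.9
0.350 False ach 0.351 tan 1.01 rad 1.93 u 1.10 n -1.93 z 1.00 gw 0.330 tq [-0.17  0.41 -0.24] clk 22.2
0.380 False ach 0.381 tan 1.23 rad 3.39 u 1.41 n -3.01 z 1.98 gw 0.330 tq [-0.25  0.39 -0.18] clk 22.6
0.410 False ach 0.411 tan 1.59 rad 4.15 u 0.90 n -3.83 z 2.26 gw 0.334 tq [-0.13  0.37 -0.21] clk 22.9
0.440 False ach 0.442 tan 1.26 rad 4.52 u 1.12 n -3.88 z 2.64 gw 0.329 tq [-0.26  0.32 -0.19] clk 23.3
0.470 False ach 0.472 tan 0.66 rad 4.59 u 0.86 n -3.56 z 2.98 gw 0.336 tq [-0.11  0.37 -0.18] clk 23.6
0.500 False ach 0.502 tan 0.44 rad 4.67 u 1.37 n -3.54 z 3.07 gw 0.331 tq [-0.26  0.39 -0.2 ] clk 24.0
0.530 False ach 0.533 tan 0.70 rad 5.05 u 1.38 n -4.08 z 3.05 gw 0.329 tq [-0.2   0.39 -0.29] clk 24.4
0.560 False ach 0.563 tan 0.62 rad 4.98 u 1.17 n -4.07 z 2.93 gw 0.325 tq [-0.31  0.43 -0.16] clk 24.7
0.590 False ach 0.593 tan 0.15 rad 4.74 u 1.18 n -3.67 z 3.01 gw 0.33
[... 1095 characters left out ...]
3.44 rad 5.97 u 0.62 n -4.22 z 5.44 gw 0.329 tq [-0.09  0.05 -0.12] clk 28.9
0.950 False ach 0.947 tan -4.07 rad 5.86 u 0.40 n -4.05 z 5.87 gw 0.334 tq [-0.16 -0.01 -0.07] clk 29.2
0.980 False ach 0.977 tan -3.84 rad 4.84 u 0.08 n -3.33 z 5.20 gw 0.330 tq [ 0.05  0.05 -0.08] clk 29.6
1.010 False ach 1.007 tan -3.95 rad 4.98 u 0.16 n -3.60 z 5.25 gw 0.336 tq [ 0.03 -0.03 -0.1 ] clk 29.9
1.040 False ach 1.036 tan -4.47 rad 5.09 u 0.29 n -3.72 z 5.67 gw 0.328 tq [-0.02  0.06 -0.07] clk 30.3
1.070 False ach 1.067 tan -4.57 rad 5.83 u 0.32 n -4.59 z 5.82 gw 0.330 tq [-0.02 -0.03 -0.04] clk 30.6
1.100 False ach 1.097 tan -5.09 rad 5.70 u 0.45 n -4.52 z 6.16 gw 0.330 tq [-0.02  0.02 -0.07] clk 31.0
```

I had the sign backwards: resistance shows as negative tangential force on the tool. The contact step was at about 0.80 (+0.4 → −2.8 N), and I overshot to 1.10, which is roughly 26–27 N and still under 30. I turn straight back to about 0.06 past contact.

```bash
python3 - <<'E'
from arc import *
from snap import snap
from plant import manip, kinematics, monitor, vision, spotter
f1=np.load("f1.npy")
for th in (1.04,.98,.92,.87):
    h,a,b=step(manip,monitor,th,f1,vel=.04,N=5,lim=15)
    if h: break
ps=snap(vision,monitor,"pics/z10.png")
for q in("cam_ball","clamp_grip","vessel"): print(q,[(x["p"],x["xyz"]) for x in spotter.mark_of(q,ps["side"])[:2]])
E
```

```text
1.040 True ach 1.044 tan -3.52 rad -2.02 u -0.92 n 2.88 z 2.85 gw 0.331 tq [ 0.27 -0.44  0.14] clk 31.3
cam_ball [(0.46, [0.5686, -0.0628, 0.2068])]
clamp_grip [(0.81, [0.6517, -0.1313, 0.1937])]
vessel [(0.84, [0.6408, -0.2599, 0.0012]), (0.73, [0.4579, -0.0694, 0.0013])]
```

View pics/z10.png

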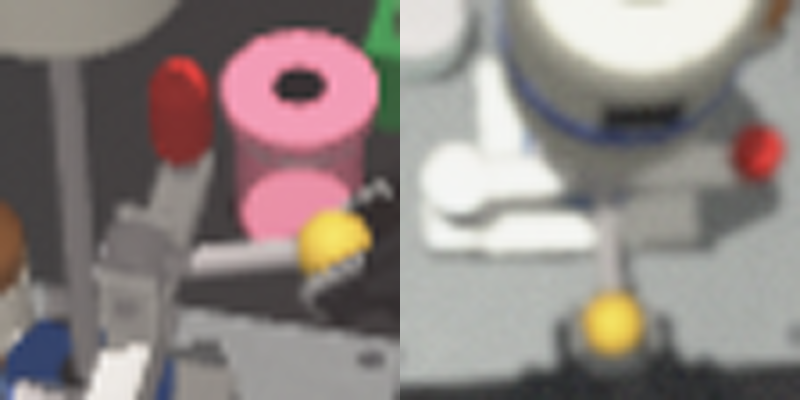

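```bash
python3 - <<'E'
from arc import *
from snap import snap
from plant import manip, kinematics, monitor, vision, spotter
f1=np.load("f1.npy")
for th in (1.02,.99,.96,.93,.90,.87):
    h,a,b=step(manip,monitor,th,f1,vel=.03,N=5,lim=20)
    if h: break
ps=snap(vision,monitor,"pics/z11.png")
for q in("cam_ball","clamp_grip"): print(q,[(x["p"],x["xyz"]) for x in spotter.mark_of(q,ps["side"])[:2]])
E
```

```text
1.020 False ach 1.027 tan 0.13 rad -8.17 u -0.03 n 7.80 z -2.46 gw 0.333 tq [ 0.02 -0.27 -0.02] clk 31.9
0.990 False ach 1.002 tan 2.22 rad -12.15 u -0.34 n 10.84 z -5.92 gw 0.331 tq [ 0.06 -0.16 -0.04] clk 32.2
0.960 False ach 0.976 tan 3.03 rad -15.12 u 0.25 n 13.17 z -8.02 gw 0.332 tq [ 0.08 -0.18 -0.03] clk 32.5
0.930 False ach 0.950 tan 4.25 rad -17.68 u -0.31 n 14.85 z -10.49 gw 0.334 tq [ 0.1  -0.15 -0.07] clk 32.9
0.900 False ach 0.924 tan 4.09 rad -14.16 u 0.29 n 11.37 z -9.39 gw 0.331 tq [-0.14  0.21  0.  ] clk 33.2
0.870 False ach 0.896 tan 4.12 rad -11.96 u 0.13 n 9.08 z -8.81 gw 0.332 tq [-0.22  0.43 -0.11] clk 33.5
cam_ball [(0.5, [0.5749, -0.0579, 0.2187])]
clamp_grip [(0.98, [0.6497, -0.1299, 0.1935])]
```

View pics/z11.png

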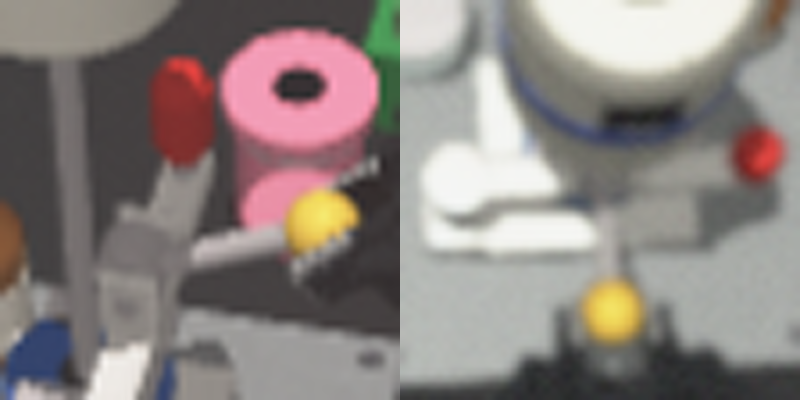

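On the way back a radial pull built up: the ball had shifted in the pads, pulling the arm outward with about 9 N. I move the TCP inward until that reverses and the arm is pressed home.

```bash
python3 - <<'E'
from arc import *
from snap import snap
from plant import manip, kinematics, monitor, vision, spotter
f1=np.load("f1.npy"); t,r,u,n=tr(.87)
off=np.zeros(3)
for i in range(8):
    off=off+n*.001
    h,a,b=step(manip,monitor,.87,f1,off=off,vel=.02,N=4,lim=15)
    F=meas(manip,monitor,2)[0]-f1
    if F@n<-3.5: break
print(i,monitor.state()["clock"])
ps=snap(vision,monitor,"pics/z12.png")
for k in ps:
  for q in("cam_ball","clamp_grip","cam_axis"): print(q,[(x["p"],x["xyz"]) for x in spotter.mark_of(q,ps[k])[:2]])
E
```

```text
0.870 False ach 0.885 tan 5.82 rad -1.66 u 2.52 n -0.97 z -5.97 gw 0.326 tq [-0.51  1.2  -0.19] clk 34.1
0.870 False ach 0.866 tan 5.68 rad 6.71 u 3.05 n -8.49 z -2.29 gw 0.334 tq [-0.37  1.52 -0.45] clk 34.4
1 34.4417
cam_ball [(0.53, [0.5776, -0.0625, 0.218])]
clamp_grip [(0.71, [0.6504, -0.1302, 0.1924])]
cam_axis []
cam_ball [(0.5, [0.5788, -0.06, 0.2214])]
clamp_grip [(0.71, [0.6605, -0.1284, 0.1925])]
cam_axis [(0.93, [0.6547, -0.0545, 0.1808]), (0.68, [0.6592, -0.1313, 0.1943])]
```

View pics/z12.png

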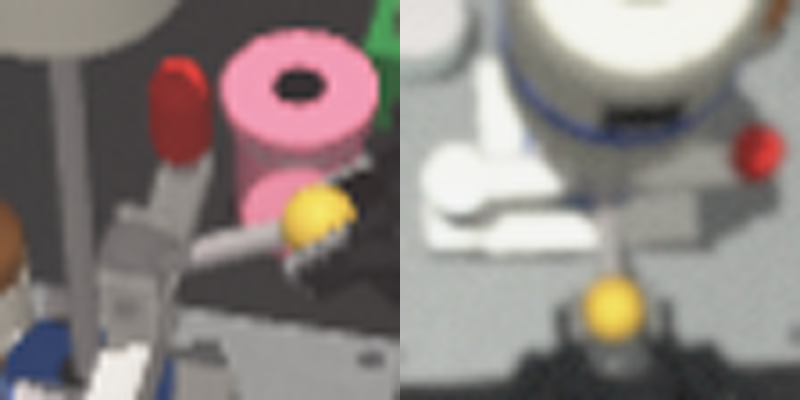

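The grip is back home. Now I measure the true lever angle from the ball centroids in my saved crops and compare it with the TCP angle.

```bash
cat > lev.py <<'E'
from h import *
import cv2
from scipy.optimize import minimize_scalar
f=np.load("p0.npz"); C=S(-.024,0,.178)
def cent(img):
    hsv=cv2.cvtColor(img,cv2.COLOR_BGR2HSV); m=cv2.inRange(hsv,(17,110,90),(35,255,255))
    n,l,st,ce=cv2.connectedComponentsWithStats(m); i=1+np.argmax(st[1:,4]); 
    (x,y),rad=cv2.minEnclosingCircle(np.argwhere(l==i)[:,::-1].astype(np.float32)); return np.array([x,y]),rad,st[i,4]
def lev(path):
    im=cv2.imread(path); out=[]
    for j,(T,k) in enumerate(((f["Ts"],f["ks"]),(f["Tt"],f["kt"]))):
        u,v=map(int,proj(T,k,S(-.05,0,.22)))
        c,rad,ar=cent(im[:,400*j:400*j+400]); c=(c+.5)*56/400-.5+[u-28,v-28]
        e=lambda th: np.sum((np.array(proj(T,k,C+bvec(th)))-c)**2)
        r=minimize_scalar(e,bounds=(-.1,1.5),method="bounded"); out+=[round(r.x,3),round(r.fun**.5,2),round(rad*56/400,1)]
    return out
E
python3 - <<'E'
from lev import *
for n in (8,9,10,11,12): print(n,lev(f"pics/z{n}.png"))
E
```

```text
8 [np.float64(-0.017), np.float64(1.6), 5.1, np.float64(0.041), np.float64(0.75), 4.5]
9 [np.float64(0.189), np.float64(1.2), 5.2, np.float64(0.254), np.float64(0.65), 4.6]
10 [np.float64(0.902), np.float64(0.48), 5.7, np.float64(0.936), np.float64(0.65), 4.5]
11 [np.float64(0.781), np.float64(0.21), 5.6, np.float64(0.806), np.float64(0.59), 4.5]
12 [np.float64(0.743), np.float64(0.16), 5.5, np.float64(0.774), np.float64(0.59), 4.5]
```

The lever is really at about 0.76. The ball centre was off the pad axis, so the TCP angle ran about 0.1 ahead. Contact was then at about 0.71–0.73, and I'm about 0.04 past it, roughly 14 N. To verify this independently, I release, which resets the pad bias. Then I re-zero, regrasp slightly deeper and feel the load over a small forward step.

```bash
python3 - <<'E'
import h
from h import *
from snap import snap
from lev import lev
from plant import manip, kinematics, monitor, vision, spotter
manip.release()
s=monitor.state(); t=R.from_quat(s["eef_rot"]).as_matrix()[:,0]
snap(vision,monitor,"pics/z13.png"); print(lev("pics/z13.png"))
hh=manip.move_linear(s["tcp_pos"]+t*.004,vel=.05,until_force=5)
f1=meas(manip,monitor,6)[0]; np.save("f2.npy",f1)
manip.grasp(20)
m=meas(manip,monitor,6)[0]; s=monitor.state(); np.save("P1.npy",s["tcp_pos"])
T,r,u,n=tr(.76); F=m-f1
print(hh,"tan %.2f rad %.2f u %.2f n %.2f"%(F@T,F@r,F@u,F@n),s["grip_width"],s["clock"])
snap(vision,monitor,"pics/z14.png"); print(lev("pics/z14.png"))
E
```

```text
[np.float64(0.767), np.float64(0.49), 5.5, np.float64(0.768), np.float64(0.9), 4.3]
False tan -0.09 rad 4.23 u 0.05 n -3.56 0.33056013369346715 36.5417
[np.float64(0.742), np.float64(0.22), 5.5, np.float64(0.772), np.float64(0.62), 4.5]
```

View pics/z13.png

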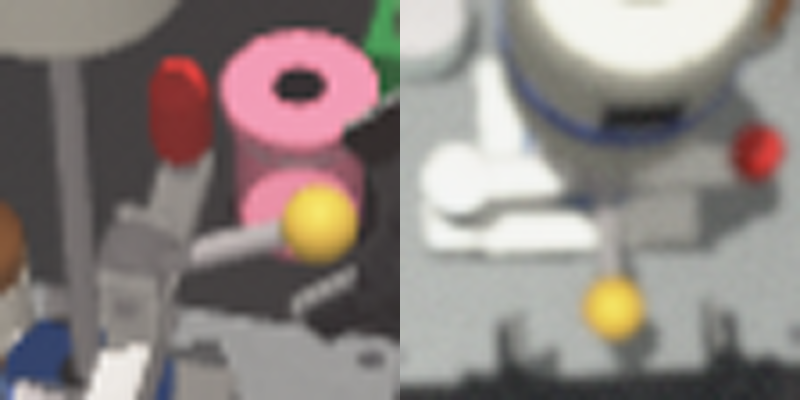

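View pics/z14.png

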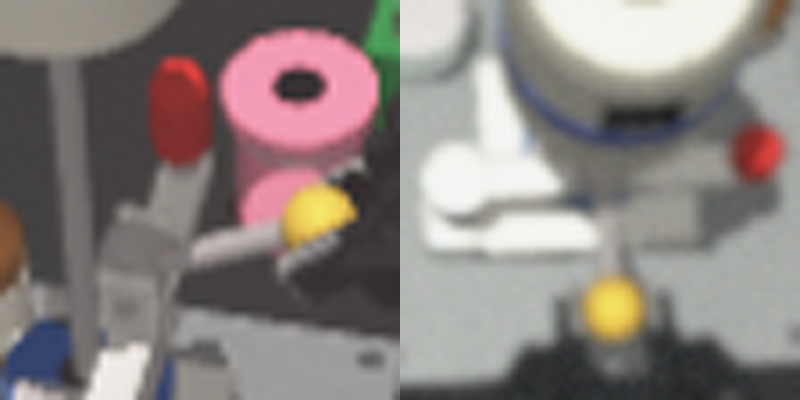

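Unoccluded, both views give a lever angle of 0.768, and it stays there when released. Next comes a short forward feel, where resistance is negative.

```bash
python3 - <<'E'
from h import *
from plant import manip, kinematics, monitor
f1=np.load("f2.npy"); P1=np.load("P1.npy")
for d in (.01,.02,.03):
    th=.768+d
    h=manip.move_linear(P1+bvec(th)-bvec(.768),vel=.02,until_force=12)
    m=meas(manip,monitor,8)[0]; F=m-f1; T,r,u,n=tr(th); s=monitor.state()
    print("%.3f %s tan %.2f rad %.2f u %.2f n %.2f clk %.1f"%(th,h,F@T,F@r,F@u,F@n,s["clock"]), ((s["tcp_pos"]-P1)@T/.085).round(3))
E
```

```text
0.778 False tan -3.75 rad 4.11 u -1.07 n -1.64 clk 37.0 0.004
0.788 False tan -3.90 rad 4.01 u -1.07 n -1.54 clk 37.4 0.015
0.798 False tan -3.81 rad 4.30 u -1.17 n -1.89 clk 37.8 0.025
```

Resistance is 3.85 N against about 2 N when free, so the foot is loaded. Forward contact was felt at TCP angle 0.80 or less, so a lever angle of about 0.815 is in band for any plausible contact angle (13–18 N). I go there, log the load, release and back off.

```bash
python3 - <<'E'
from h import *
from snap import snap
from lev import lev
from plant import manip, kinematics, monitor, vision, spotter
f1=np.load("f2.npy"); P1=np.load("P1.npy")
for d in (.04,.05):
    th=.768+d
    h=manip.move_linear(P1+bvec(th)-bvec(.768),vel=.02,until_force=12)
    m=meas(manip,monitor,8)[0]; F=m-f1; T,r,u,n=tr(th); s=monitor.state()
    print("%.3f %s tan %.2f rad %.2f n %.2f clk %.1f"%(th,h,F@T,F@r,F@n,s["clock"]))
manip.release()
s=monitor.state(); t=R.from_quat(s["eef_rot"]).as_matrix()[:,0]
manip.move_linear(s["tcp_pos"]-t*.10,vel=.12)
s=monitor.state(); print(s["clock"],s["tcp_pos"])
ps=snap(vision,monitor,"pics/z15.png"); print(lev("pics/z15.png"))
for k in ps:
  for q in("cam_ball","clamp_grip","clamp_hinge"): print(k,q,[(x["p"],x["xyz"]) for x in spotter.mark_of(q,ps[k])[:1]])
p=ps["side"]["color"]; cv=__import__("cv2"); cv.imwrite("pics/side15.png",cv.resize(p[100:260,130:310,::-1],(675,600),interpolation=cv.INTER_CUBIC))
# grip centroid compare home (side3/top3) vs now
import numpy as np
for k in("side","top"):
    a=np.load(f"{k}3.npz")["c"]; b=ps[k]["color"]
    T,kk=(np.load("p0.npz")["Ts"],np.load("p0.npz")["ks"]) if k=="side" else (np.load("p0.npz")["Tt"],np.load("p0.npz")["kt"])
    u,v=map(int,proj(T,kk,S(-.024,-.075,.191)))
    for c in(a,b):
        w=c[v-12:v+12,u-12:u+12].astype(float); m=(w[...,0]>110)&(w[...,1]<70)&(w[...,2]<80); print(k,m.sum(),np.argwhere(m).mean(0).round(2))
E
```

```text
0.808 False tan -3.97 rad 4.06 n -1.65 clk 38.2
0.818 False tan -3.86 rad 3.92 n -1.64 clk 38.6
40.1333 [ 0.53222544 -0.0631266   0.25392934]
[np.float64(0.81), np.float64(0.34), 5.6, np.float64(0.818), np.float64(0.95), 4.4]
side cam_ball []
side clamp_grip [(0.69, [0.6507, -0.1293, 0.194])]
side clamp_hinge [(0.92, [0.6513, 0.0165, 0.1521])]
top cam_ball [(0.49, [0.5752, -0.0604, 0.22])]
top clamp_grip [(0.93, [0.6598, -0.1282, 0.1915])]
top clamp_hinge [(0.92, [0.6528, 0.0194, 0.1427])]
side 46 [ 8.48 10.89]
side 104 [11.89 11.62]
top 30 [11.93 13.07]
top 31 [12. 13.]
```

View pics/side15.png

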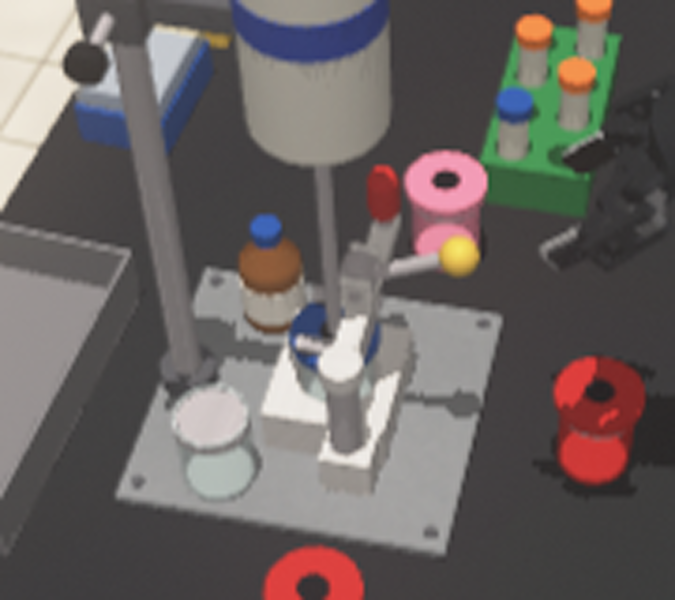

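View pics/z15.png

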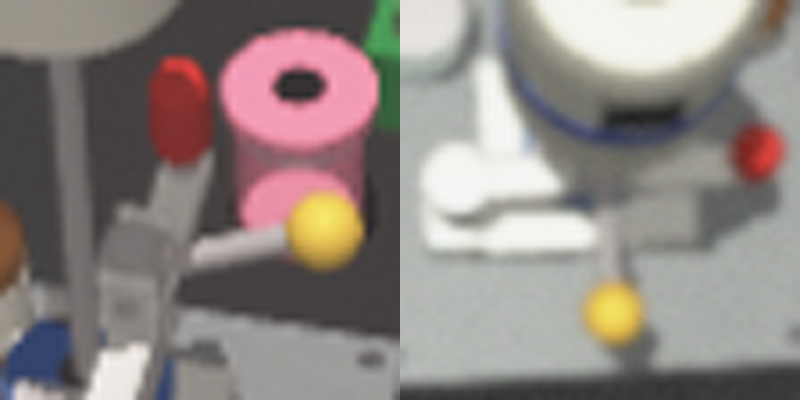

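The lever stays at 0.81–0.82 in both views. The load stayed flat at about 3.9 N over the last 0.05 rad with no further step, so the foot is on the lid. The red grip is within 0.1 px of its pushed-home position, and the hand is clear. I hand in the job.

```bash
python3 - <<'E'
from plant import manip, monitor
manip.wait(.3); manip.job_done(); print(monitor.state()["clock"])
E
```

```text
the job is handed in; nothing more can be done
the job is handed in; nothing more can be done
```

The vessel is clamped: the arm is home on its stop, the cam lever is turned down to about 0.81 rad, and the hand has let go and is clear. I put the press on the lid at roughly 16–18 N. That is worked out from the contact angle, since I had no direct reading. I handed the job in at about 40 s of the 58 s.

**Last checks**
- **Arm:** in the top picture the red grip is within 0.1 px (about 0.3 mm) of where it was when I pushed it onto its stop. The side-picture colour check was spoiled because a red spool was partly hidden behind the robot.
- **Lever:** both cameras agree on its angle (0.810 and 0.818), and it held after I let go.
- **Press:** the load on the ball stayed level at about 3.9 N over the last 0.05 rad, against about 2 N when free. So the foot was already on the lid. I put contact at a lever angle of 0.69–0.73.
- **Bystanders:** everything visible around the station looked unmoved. I did not measure the vessel's or the bystanders' positions at the end.

**What went wrong**
- **Fingertip offset:** the visible fingertips end about 20 mm short of the reported tool point. My first grip on the ball slipped, and I had to grip it again deeper.
- **Overshoot:** I misread the force sign and turned the lever too far, to an estimated 22–27 N, before backing off. That is above the 22 N band and close to the 30 N cracking limit. I saw no sign of cracking, but I can't rule it out from the pictures.
- **Arm pulled:** while backing off, the grip pulled on the arm and may have opened it slightly. I pressed it home again before the final setting.

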